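# Set the rack slide to the blue block, taking up its slack

### The arm

A 7-joint arm with a two-finger parallel gripper is mounted at the origin on the work surface. World frame = base frame: x ahead of the robot, y to its left, z up, the work surface at z = 0. Lengths are in m, angles in rad, forces in N, time in s.
With the tool pointing down it reaches from about 0.4 to 0.875 m from the base axis. Payload 19.3 kg.
Tool frame: the origin (TCP) lies between the finger pads; the fingertips stand 17 mm ahead of it and the grasp point (between the pads) lies 2 mm behind it (bot.finger_overhang is the distance from the TCP to the fingertips, in m); z points along the fingers, y is the line along which they close (so a half turn about z gives the same grasp; the last joint's range is limited). The gripper opens to 85 mm and grips with 20 to 120 N. Pads are 22 mm wide; open, the fingers measure 114 mm over their backs; the gripper's body (76 mm by 85 mm) begins 54 mm behind the grasp point. The pads swing forward as they close: fully open they stand 13 mm farther back than shut.
Start: joints at [-1.291, 0.521, -0.036, 1.599, 0.021, 1.021, -0.113], TCP at [0.214, 0.587, 0.248] pointing down, gripper open.
Joint ranges: [-2.91, 2.91], [-0.3, 2.13], [-1.5, 1.42], [0.17, 2.43], [-1.26, 4.41], [0.16, 1.93], [-2.52, 2.52]. Speed limits (rad/s): [1.89, 1.89, 2.39, 2.39, 3.01, 3.01, 3.01].

### API

Orientations are given as [roll, pitch, yaw] about the fixed x, y, z axes, in that order (R = Rz(yaw) Ry(pitch) Rx(roll)).
In Python, from workcell import observe, grab_frame, bot gives the robot as it stands.
- The arm moves only by the shell command python3 -m crank 'ROWS' [FORCE]. ROWS is a JSON object of lists of equal length, an entry for each row: "linear": the shift along the world's x, y, z each as a share of 0.25 m, from -1 to 1, a list of three; "delta_rot": the turn, a rotation vector about the world's x, y, z each as a share of 30 degrees, from -1 to 1, a list of three; "fingers": the opening, from -1 (shut) to 1 (fully open). In form: {"linear": [[dx, dy, dz], ...], "delta_rot": [[rx, ry, rz], ...], "fingers": [fingers, ...]}. A call has 1 to 5 rows; each row is the pose to reach, as a shift and turn from the pose commanded when the call began; what a row does not reach only later rows make up. A row lasts 1/10 s, in which the tool goes at most 50 mm and 8.59 degrees, less where a joint would pass 70% of its speed; a pose out of reach is approached as far as the arm can. A call with a number of a shift or a turn outside -1 to 1 is refused whole. A call with a gripper value outside its range is refused whole. The fingers move at their own pace and stop on an object; FORCE is the grip in N (left out, the last holds). Time passes only in rows, so rows that repeat a pose let the fingers close. It gives the time, the measured TCP pose, the force, the opening and the grip force at its end, in the units of the state.
- observe(): the state, without advancing time (a new reading comes with each control period).
- grab_frame(name): name is "side" or "top" or "wrist"; returns a dict with "image" (480x640x3 uint8, red, green, blue), "mtx" (3x3 intrinsics, pixels), "xyz" and "orientation" of the camera in the world. Camera axes: x right, y down, z forward; pixel columns grow to the right and rows downward; lengths in m; the calibration is good to about 2 mm. A picture is of the moment at which its call begins. There is no depth.
- bot.job_done(): hands the job in; it is judged then, once.
The state is a dict: "clock": time; "qpos": joint angles; "qd": joint speeds; "joint_efforts": joint torques, N m; "position": TCP position; "tool_rot": TCP orientation; "force": force on the tool from outside, world axes, zero at the start; "moment": the same for the moment, N m; "grip_width": finger opening in m; "finger_force": force on a finger pad.
Only numpy, scipy, OpenCV 4.12 (cv2) and the standard library are available. Lean on these libraries where they do the work, as an engineer would, in place of code of your own. Each camera call takes 0.05 s, during which the arm holds its last target. There are 200 camera calls.

### The job

Use the black knob of the lever to draw the red jaw back until the blue setting block fits, stand the blue block on the rail between the red jaw and the anvil's dark stop pad, then bring the jaw up with the lever until you feel the block gently but firmly nipped flush between the two. The worn lever drive has slack: make the last movement a closing one and leave the slack taken up that way (if it gets too tight, back well off and come up again). Never squeeze the block hard, and leave the other blocks, the tools, the red bottle and the tape roll where they are.

Things in the scene. Friction and masses are not known exactly. Their poses are not given: they have to be found in the camera images.
- fixture: Lever-fed slide screwed to the bench: dark base plate 150 x 260 mm, with an aluminium rail 40 mm wide running along its y. Origin: on the lever's pivot axis at bench height; axes x (from pivot to rail), y (along the rail, from jaw to anvil, the closing direction), z up. Rail centre line at x = 60 mm, rail top at z = 30 mm. Pivot, pinion and lever bar stay below z = 37 mm.
- anvil: Fixed steel anvil on the rail, 36 mm wide (x), 26 mm long, top 70 mm above the bench. Origin: on the rail top, mid of its face towards the jaw; axes as the fixture's; it lies at +y of its origin. Before that face stands its dark stop pad (30 mm wide, 34 high) on a screw, its front 8 to 20 mm ahead of the face (to -y): set differently each time, not measured, so the nip must be felt. It does not yield.
- jaw: Red jaw sliding on the rail, 36 mm wide (x), 30 mm long, top 70 mm above the bench. Origin: on the rail top, mid of its face towards the anvil; axes as the fixture's; +y closes. At first 24 to 36 mm from the anvil's face: no room for the block before the pad. Stays where the drive leaves it; opens to over 75 mm from the anvil's face. Squeezing the block over 30 N spoils it; 5 to 20 N is right.
- knob (a point): Mid-height of the black upright knob post, 18 mm across, at the free end of the lever, 90 mm from the pivot axis. Point is 62.5 mm above the bench; the post's top is at 84.5 mm, the steel lever bar below it ends at 33.5 mm. Seen from above, turning the lever counter-clockwise closes the jaw: while the lever points to the fixture's -x the knob goes to its -y, opposite to the jaw.
- pinion (a joint): Angle of the brass pinion under the lever, which drives the jaw by 32 mm per rad; grows as the jaw closes (0 fully open, 2.25 the end). Its friction takes about 4 to 7 N at the knob to move, and holds the jaw where it is; a squeeze of 10 N on the block shows as only 2 to 3.5 N more at the knob.
- lever (a joint): Slack of the worn drive: angle of the lever against the pinion. 0: against the opening side, 0.22 rad: against the closing side (taken up for closing). In between the lever swings with little force (under 1 N) and moves nothing. The lever points to the fixture's -x when pinion + lever angle is 1.35 rad.
- block_blue_mid (a point): Centre of the blue setting block: 34 mm (own x) by about 30 mm (own y, the thickness to be nipped) by 45 mm high, 0.1 to 0.2 kg, painted aluminium; point is 22.5 mm above its foot. It stands on the tray, its foot 8 mm above the bench, its y roughly along the row of blocks. On the rail its y goes along the fixture's y.
- block_yellow_mid (a point): Centre of the yellow block (34 x 22 x 45 mm high), standing on the same black tray; centres are about 62 mm apart and the order varies. Leave alone.
- block_grey_mid (a point): Centre of the bare metal block (34 x 38 x 45 mm high), on the same tray. Leave alone.
- threadlock: Small red bottle, 38 mm across, 105 mm high, standing; origin under its foot. Leave alone.
- wrench: Wrench lying on the bench to the right; origin at its middle on the bench. Leave alone.
- driver: Orange-handled screwdriver lying on the bench to the right; origin at its middle on the bench. Leave alone.
- tape: White tape roll, 90 mm across, 50 mm high, standing on its rim face; origin under its centre. Leave alone.
Mind the look-alikes: they are no part of the job. Of the things like the part that bears block_blue_mid, leave any that is turquoise; of the rest the smaller one is meant.

How it is judged:
On the way, in this order (a step that is already met when the one before it is completed fails the run):
1. the red jaw is drawn back to over 37 mm from the anvil's own face (y of jaw in the frame of anvil below -0.037 m), for 0.2 s.
2. the blue block stands on the rail between jaw and anvil, let go (y of block_blue_mid in the frame of anvil below -0.02 m and y of block_blue_mid in the frame of jaw above 0.013 m and x of block_blue_mid in the frame of anvil between -0.01 and 0.01 m and z of block_blue_mid in the frame of anvil below 0.0245 m and contact force between the fingers and block_blue below 0.1 N), for 0.2 s.
At the end, for the whole second after the job is handed in: The blue block stands upright on the rail (within 10 mm of its centre line, square within 3 degrees), let go, nipped between red jaw and the anvil's pad with over 3 N on either side, and the lever's slack joint reads over 0.16 rad (taken up in the closing direction) (contact force between each of jaw, anvil and block_blue above 3 N and value of joint lever above 0.16 rad and x of block_blue_mid in the frame of anvil between -0.01 and 0.01 m and z of block_blue_mid in the frame of anvil between 0.0205 and 0.0245 m and angle between the y axis of block_blue_mid and the y axis of anvil, either way round below 0.05 rad and angle between block_blue_mid's own z axis and vertical below 0.05 rad and linear speed of block_blue below 0.01 m/s); the robot touches nothing.
It fails at once if the jaw squeezes the blue block with more than 30 N (contact force between jaw and block_blue above 30 N).
It fails at once if another block, the tools, the bottle or the tape roll is moved more than 15 mm (distance of any of block_yellow_mid, block_grey_mid, threadlock, wrench, driver, tape from where it was at the start of the episode above 0.015 m).
It also fails if it takes over 72 s, if anything falls off the work surface, if the arm or the gripper's body presses on something with over 40 N, if the wrist force passes 120 N, or if a joint passes its speed limit or range.

## Working session

There is one attempt and no reset: what is moved stays moved. The work goes in short steps, Python scripts to look and compute and a shell command to move; the robot and the scene stay as the last step left them, time stands still between calls to the robot, and variables do not carry over. Pictures are saved under pics/ and viewed, at most 12 in all, crops included, and the job is handed in when it is done.

```bash
ls; mkdir -p pics; python3 - <<'E'
from workcell import observe, grab_frame, bot
import cv2
s=observe();print({k:s[k] for k in("clock","position","tool_rot","force","grip_width")}, bot.finger_overhang)
for n in("top","side"):
    f=grab_frame(n);cv2.imwrite(f"pics/{n}0.png",f["image"][:,:,::-1]);print(n,f["mtx"],f["xyz"],f["orientation"])
E
```

```text
pics
{'clock': 0.0, 'position': array([0.21409189, 0.58685041, 0.24773975]), 'tool_rot': array([-3.14047629e+00,  9.42879663e-05,  2.79185802e+00]), 'force': array([-0.93663677,  0.02263658, -0.52788753]), 'grip_width': 0.08515362026039704} 0.017
top [[527.96762597   0.         310.01418618]
 [  0.         527.96762597 232.65519629]
 [  0.           0.           1.        ]] [ 0.47987289 -0.05439061  1.26394193] [-3.05304069  0.02224098 -1.59641131]
side [[462.0975118    0.         326.67483081]
 [  0.         462.0975118  246.07361981]
 [  0.           0.           1.        ]] [0.41088333 0.82145578 0.61698595] [-2.11162042 -0.01578186 -2.95303495]
```

View pics/top0.png

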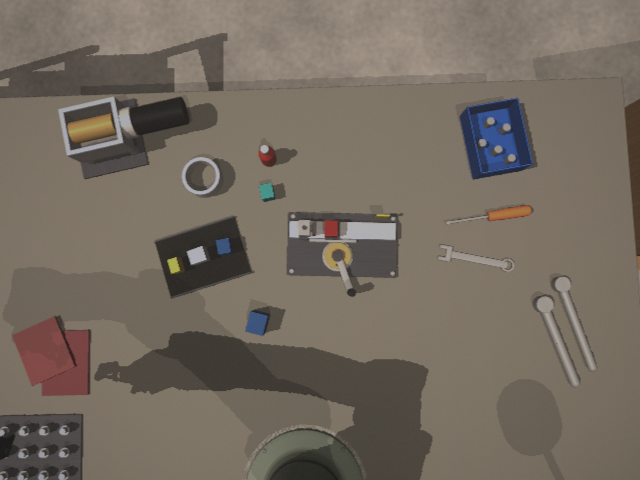

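View pics/side0.png

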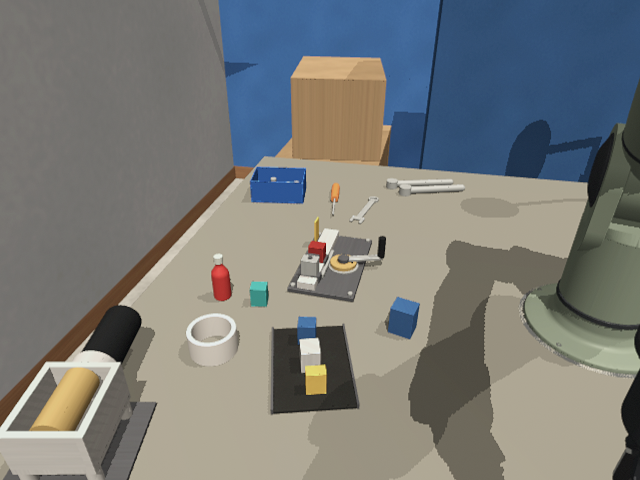

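Top view: the tray row is yellow (174,265), grey (197,256) and blue (223,246). The larger blue block (257,323) and the turquoise one (267,191) are look-alikes. On the fixture, the anvil is at (304,228), the red jaw at (331,229), the pivot at (338,256) and the knob at (351,291). The side view agrees with this.

```bash
cat > h.py <<'E'
import numpy as np, cv2
from scipy.spatial.transform import Rotation as R
from workcell import observe, grab_frame, bot
def ray(f,u,v,z):
    d=R.from_euler('xyz',f["orientation"]).as_matrix()@np.linalg.inv(f["mtx"])@np.array([u,v,1.])
    o=np.array(f["xyz"]);return o+d*(z-o[2])/d[2]
def proj(f,p):
    q=f["mtx"]@R.from_euler('xyz',f["orientation"]).as_matrix().T@(np.array(p)-f["xyz"]);return q[:2]/q[2]
def blob(f,lo,hi,roi,z):
    "mask of an HSV range in roi (u0,v0,u1,v1); centroid pixel, minAreaRect corners cast on plane z"
    h=cv2.cvtColor(f["image"],cv2.COLOR_RGB2HSV);m=cv2.inRange(h,np.array(lo),np.array(hi));k=np.zeros_like(m);u0,v0,u1,v1=roi
    k[v0:v1,u0:u1]=m[v0:v1,u0:u1];cs=cv2.findContours(k,cv2.RETR_EXTERNAL,cv2.CHAIN_APPROX_NONE)[0]
    c=max(cs,key=cv2.contourArea);r=cv2.minAreaRect(c);b=cv2.boxPoints(r)
    return r,cv2.contourArea(c),ray(f,*r[0],z),np.array([ray(f,*p,z)[:2] for p in b])
def st():
    s=observe();np.set_printoptions(precision=4,suppress=True);print(s["clock"],s["position"],s["tool_rot"],s["force"],s["grip_width"],s["finger_force"])
E
python3 - <<'E'
from h import *
np.set_printoptions(precision=4,suppress=True)
f=grab_frame("top")
im=f["image"][190:340,150:420];cv2.imwrite("pics/crop.png",cv2.resize(im,None,fx=2.9,fy=2.9,interpolation=cv2.INTER_NEAREST)[:,:,::-1])
for n,lo,hi,roi,z in[("blue",(100,80,50),(125,255,255),(208,230,240,262),.053),("yellow",(22,100,80),(35,255,255),(160,250,190,280),.053),("jaw",(0,120,50),(8,255,255),(315,212,350,245),.07),("pinion",(15,90,60),(30,255,255),(315,235,360,275),.03)]:
    print(n,*blob(f,lo,hi,roi,z))
print("knob",ray(f,351,292,.0845),"pivot",ray(f,338,256,.035),"anv",ray(f,304,228,.07))
for p in[(291,216),(393,218),(394,272),(292,271)]:print("scr",ray(f,*p,.01))
E
```

```text
blue ((222.93243408203125, 246.09458923339844), (15.289106369018555, 13.31631851196289), 80.53767395019531) 177.5 [0.5625 0.1714 0.053 ] [[0.5779 0.1894]
 [0.5821 0.1589]
 [0.5471 0.1535]
 [0.5429 0.1839]]
yellow ((173.0865020751953, 265.28106689453125), (15.292466163635254, 10.440048217773438), 72.89727020263672) 136.5 [0.5213 0.2871 0.053 ] [[0.5351 0.3039]
 [0.5415 0.2807]
 [0.5076 0.2704]
 [0.5012 0.2935]]
jaw ((331.0, 228.0), (16.0, 12.0), 90.0) 186.0 [ 0.5958 -0.0785  0.07  ] [[ 0.6145 -0.0654]
 [ 0.6137 -0.0926]
 [ 0.5772 -0.0915]
 [ 0.578  -0.0643]]
pinion ((337.5, 255.5), (25.0, 25.0), 90.0) 317.0 [ 0.5348 -0.0926  0.03  ] [[ 0.5648 -0.0642]
 [ 0.5633 -0.1226]
 [ 0.5049 -0.1208]
 [ 0.5065 -0.0626]]
knob [ 0.4507 -0.1183  0.0845] pivot [ 0.5334 -0.0935  0.035 ] anv [ 0.5975 -0.0172  0.07  ]
scr [0.6332 0.0151 0.01  ]
scr [ 0.6215 -0.2279  0.01  ]
scr [ 0.4932 -0.2252  0.01  ]
scr [0.5018 0.0157 0.01  ]
```

View pics/crop.png

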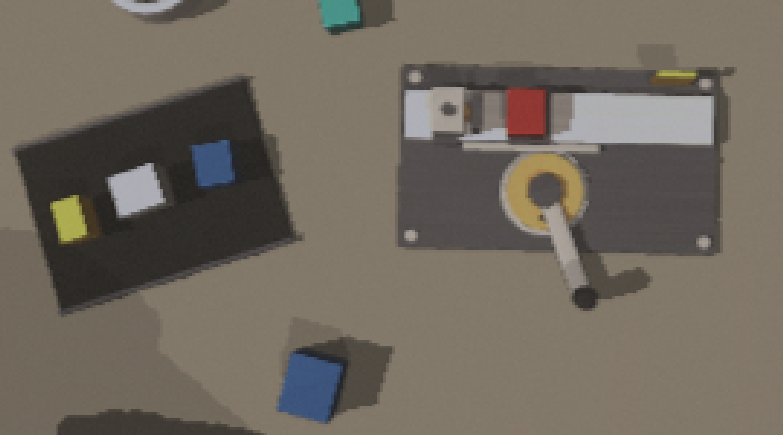

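Measurements agree with the given sizes: pivot–knob 87 mm against 90, block 34 x 30 mm, rail x about 0.595, jaw gap about 33 mm. I'll go to the knob with the fingers straddling it.

```bash
python3 -m crank '{"linear":[[0.8,-0.6,0],[0.8,-0.6,0],[0.8,-0.6,0],[0.8,-0.6,0],[0.8,-0.6,0]],"delta_rot":[[0,0,0.667],[0,0,0.667],[0,0,0.667],[0,0,0.667],[0,0,0.667]],"fingers":[-0.2,-0.2,-0.2,-0.2,-0.2]}' 100
python3 -m crank '{"linear":[[0.15,-0.98,0],[0.15,-0.98,0],[0.15,-0.98,0],[0.15,-0.98,0],[0.15,-0.98,0]],"delta_rot":[[0,0,0],[0,0,0],[0,0,0],[0,0,0],[0,0,0]],"fingers":[-0.2,-0.2,-0.2,-0.2,-0.2]}'
python3 -m crank '{"linear":[[0,-1,0],[0,-1,0],[0,-1,0],[0,-1,0],[0,-1,0]],"delta_rot":[[0,0,0],[0,0,0],[0,0,0],[0,0,0],[0,0,0]],"fingers":[-0.2,-0.2,-0.2,-0.2,-0.2]}'
python3 - <<'E'
from h import *
st()
E
```

```text
clock: 0.65
position: [0.4145, 0.4364, 0.2482]
tool_rot: [-3.142, -0.0, 3.141]
force: [0.2, 0.4, 0.5]
grip_width: 0.0341
finger_force: 0.0
clock: 1.15
position: [0.4506, 0.1907, 0.2483]
tool_rot: [-3.141, 0.0, 3.141]
force: [1.1, -0.3, -0.0]
grip_width: 0.0339
finger_force: 0.0
clock: 1.65
position: [0.4502, -0.059, 0.2485]
tool_rot: [3.142, 0.0, 3.141]
force: [1.1, -0.3, 0.7]
grip_width: 0.0342
finger_force: 0.0
1.65 [ 0.4502 -0.059   0.2485] [3.1415 0.0004 3.1411] [ 1.0681 -0.2679  0.7416] 0.03418843710858202 0.0
```

```bash
python3 -m crank '{"linear":[[0,-0.24,-0.2],[0,-0.24,-0.48],[0,-0.24,-0.48],[0,-0.24,-0.48],[0,-0.24,-0.48]],"delta_rot":[[0,0,0],[0,0,0],[0,0,0],[0,0,0],[0,0,0]],"fingers":[-0.2,-0.2,-0.2,-0.2,-0.2]}'
python3 - <<'E'
from h import *
f=grab_frame("wrist");cv2.imwrite("pics/w1.png",f["image"][:,:,::-1]);print(f["xyz"],f["orientation"])
p=observe()["position"];print(p,proj(f,[.449,-.1185,.0845]),proj(f,p))
E
```

```text
clock: 2.15
position: [0.4506, -0.1169, 0.1289]
tool_rot: [3.141, -0.001, 3.141]
force: [0.4, -0.2, 0.4]
grip_width: 0.0339
finger_force: 0.0
[ 0.37508261 -0.11475232  0.25402286] [ 2.84006816e+00 -4.56944367e-04  1.57072165e+00]
[ 0.45135626 -0.11661219  0.12976451] [307.09643851 280.14444073] [309.76625873 333.20536788]
```

View pics/w1.png

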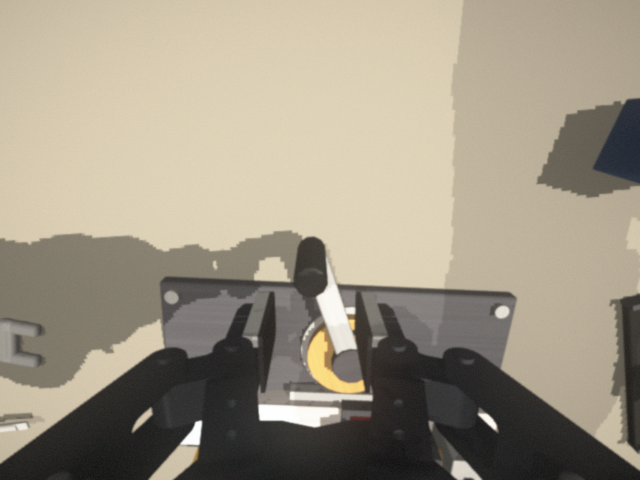

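The wrist view shows the knob top at (312,281), midway between the fingers and within 2 mm of the prediction. Descend, then open along the arc.

```bash
python3 -m crank '{"linear":[[0,0,-0.13],[0,0,-0.268],[0,0,-0.268],[0,0,-0.268],[0,0,-0.268]],"delta_rot":[[0,0,0],[0,0,0],[0,0,0],[0,0,0],[0,0,0]],"fingers":[-0.2,-0.2,-0.2,-0.42,-0.42]}'
python3 -m crank '{"linear":[[-0.007,0.037,0],[-0.014,0.074,0],[-0.014,0.12,0],[-0.012,0.15,0],[-0.01,0.18,0]],"delta_rot":[[0,0,0],[0,0,0],[0,0,0],[0,0,0],[0,0,0]],"fingers":[-0.42,-0.42,-0.42,-0.42,-0.42]}'
python3 - <<'E'
from h import *
st()
E
```

```text
clock: 2.7
position: [0.4519, -0.117, 0.0635]
tool_rot: [-3.141, 0.003, 3.141]
force: [0.3, -0.7, -0.1]
grip_width: 0.0248
finger_force: 0.0
clock: 3.2
position: [0.4477, -0.0717, 0.0622]
tool_rot: [-3.141, 0.0, 3.141]
force: [-2.8, -6.5, 0.7]
grip_width: 0.025
finger_force: 3.0
3.2 [ 0.4477 -0.0717  0.0622] [-3.1411  0.      3.1407] [-2.8076 -6.5225  0.7106] 0.025016035661018374 3.0419450998306274
```

```bash
python3 -m crank '{"linear":[[0.007,0.04,0],[0.02,0.08,0],[0.036,0.11,0],[0.055,0.14,0],[0.09,0.185,0]],"delta_rot":[[0,0,0],[0,0,0],[0,0,0],[0,0,0],[0,0,0]],"fingers":[-0.42,-0.42,-0.42,-0.42,-0.42]}'
python3 - <<'E'
from h import *
st();np.set_printoptions(precision=4,suppress=True)
f=grab_frame("top")
print(*blob(f,(0,120,50),(8,255,255),(315,212,370,245),.07)[:3])
cv2.imwrite("pics/t2.png",cv2.resize(f["image"][190:340,220:420],None,fx=4,fy=4,interpolation=cv2.INTER_NEAREST)[:,:,::-1])
E
```

```text
clock: 3.7
position: [0.4698, -0.0259, 0.0621]
tool_rot: [-3.141, -0.001, 3.14]
force: [-4.6, -6.5, 0.2]
grip_width: 0.0247
finger_force: 3.2
3.7 [ 0.4698 -0.0259  0.0621] [-3.1409 -0.0009  3.1399] [-4.5957 -6.4555  0.223 ] 0.024673017832582512 3.209550753235817
((344.5, 228.5), (15.0, 13.0), 90.0) 187.0 [ 0.5939 -0.109   0.07  ]
```

```bash
python3 -m crank '{"linear":[[-0.005,-0.01,0],[-0.005,-0.01,0.15],[-0.005,-0.01,0.3],[-0.005,-0.01,0.5],[0,0.1,0.55]],"delta_rot":[[0,0,0],[0,0,0],[0,0,-0.2],[0,0,-0.5],[0,0,-0.75]],"fingers":[-0.3,-0.3,-0.3,-0.1,0.3]}'
python3 -m crank '{"linear":[[0.09,0.2,0],[0.18,0.4,0],[0.27,0.54,0],[0.372,0.688,0],[0.372,0.688,0]],"delta_rot":[[0,0,-0.28],[0,0,-0.56],[0,0,-0.84],[0,0,-1],[0,0,-1]],"fingers":[0.4,0.4,0.4,0.4,0.4]}'
python3 -m crank '{"linear":[[0,0,0],[0,0,0],[0,0,0],[0,0,0],[0,0,0]],"delta_rot":[[0,0,-0.28],[0,0,-0.56],[0,0,-0.84],[0,0,-0.93],[0,0,-0.93]],"fingers":[0.4,0.4,0.4,0.4,0.4]}'
python3 - <<'E'
from h import *
st()
f=grab_frame("wrist");cv2.imwrite("pics/w2.png",f["image"][:,:,::-1])
p=observe()["position"]
print(proj(f,[.5625,.1714,.053]),proj(f,p),f["xyz"],f["orientation"])
E
```

```text
clock: 4.25
position: [0.4715, -0.0035, 0.2034]
tool_rot: [3.138, 0.005, 2.737]
force: [1.5, 1.0, -0.6]
grip_width: 0.0518
finger_force: 0.0
clock: 4.75
position: [0.5648, 0.1769, 0.1985]
tool_rot: [3.14, -0.001, 2.228]
force: [-1.5, -1.7, -0.3]
grip_width: 0.06
finger_force: 0.0
clock: 5.25
position: [0.5632, 0.1708, 0.199]
tool_rot: [-3.142, -0.0, 1.737]
force: [0.1, -0.8, -0.1]
grip_width: 0.0598
finger_force: 0.0
5.25 [0.5632 0.1708 0.199 ] [-3.1415 -0.0002  1.737 ] [ 0.0659 -0.8464 -0.1056] 0.05977828877424957 0.0
[312.7814 230.7238] [312.5441 335.763 ] [0.5512 0.2481 0.3241] [2.8391 0.0003 0.167 ]
```

View pics/w2.png

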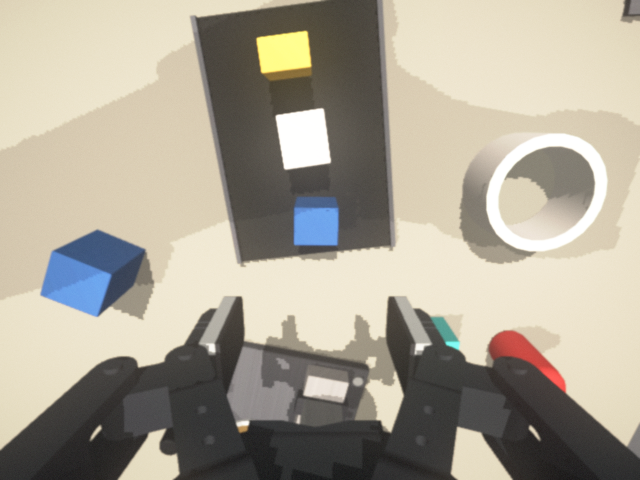

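Wrist view: the blue top face spans about (294,208)–(339,246), with its shaded +y side face above it. Measure that top face precisely.

```bash
python3 - <<'E'
from h import *
np.set_printoptions(precision=4,suppress=True)
f=grab_frame("wrist")
h=cv2.cvtColor(f["image"],cv2.COLOR_RGB2HSV);print(h[203,316],h[225,316])
vt=(int(h[203,316,2])+int(h[225,316,2]))//2
r,a,c,b=blob(f,(100,80,vt),(125,255,255),(280,185,355,260),.053);print(r,a,c);print(b,[np.linalg.norm(b[i]-b[i-1]) for i in range(2)])
e=[b[1]-b[0],b[2]-b[1]];print([np.degrees(np.arctan2(v[1],v[0])) for v in e])
E
```

```text
[109 114 139] [107 135 235]
((315.4999694824219, 226.0), (42.99999237060547, 35.99999237060547), -0.0) 1526.0 [0.564  0.1755 0.053 ]
[[0.55   0.1585]
 [0.5457 0.1866]
 [0.5776 0.192 ]
 [0.5829 0.1641]] [np.float64(0.033311196857367664), np.float64(0.02845621115805307)]
[np.float64(98.72589112628263), np.float64(9.691347815389884)]
```

```bash
python3 -m crank '{"linear":[[0.002,0.011,-0.2],[0.002,0.011,-0.4],[0.002,0.011,-0.56],[0.002,0.011,-0.636],[0.002,0.011,-0.636]],"delta_rot":[[0,0,0],[0,0,0],[0,0,0],[0,0,0],[0,0,0]],"fingers":[0.4,0.4,0.4,0.4,0.4]}' 40
python3 -m crank '{"linear":[[0,0,0],[0,0,0],[0,0,0],[0,0,0],[0,0,0]],"delta_rot":[[0,0,0],[0,0,0],[0,0,0],[0,0,0],[0,0,0]],"fingers":[-0.3,-0.3,-0.3,-0.3,-0.3]}' 40
python3 -m crank '{"linear":[[0,0,0],[0,0,0.1],[0,0,0.25],[0,0,0.4],[0,0,0.4]],"delta_rot":[[0,0,0],[0,0,0],[0,0,0],[0,0,0],[0,0,0]],"fingers":[-0.3,-0.3,-0.3,-0.3,-0.3]}'
python3 - <<'E'
from h import *
st();f=grab_frame("side");cv2.imwrite("pics/s3.png",cv2.resize(f["image"][180:430,180:430],None,fx=2.3,fy=2.3)[:,:,::-1])
np.set_printoptions(precision=4,suppress=True)
t=grab_frame("top");h=cv2.cvtColor(t["image"],cv2.COLOR_RGB2HSV)
print(*blob(t,(0,120,50),(8,255,255),(315,212,370,245),.07)[:3])
cv2.imwrite("pics/t3.png",cv2.resize(t["image"][200:300,270:420],None,fx=5,fy=5,interpolation=cv2.INTER_NEAREST)[:,:,::-1])
E
```

```text
clock: 5.85
position: [0.5627, 0.1732, 0.0375]
tool_rot: [-3.138, 0.001, 1.739]
force: [0.4, 0.2, 0.3]
grip_width: 0.06
finger_force: 0.0
clock: 6.35
position: [0.5651, 0.1742, 0.0415]
tool_rot: [3.139, -0.001, 1.738]
force: [-1.6, 0.3, 9.7]
grip_width: 0.0336
finger_force: 41.0
clock: 6.85
position: [0.5664, 0.1745, 0.1451]
tool_rot: [3.134, -0.002, 1.738]
force: [0.2, 0.4, -1.8]
grip_width: 0.0337
finger_force: 40.4
6.85 [0.5664 0.1745 0.1451] [ 3.1342 -0.002   1.7378] [ 0.2313  0.3844 -1.8324] 0.033681159277656615 40.4396116733551
((345.5, 228.5), (15.0, 13.0), 90.0) 182.0 [ 0.5938 -0.1113  0.07  ]
```

View pics/t3.png

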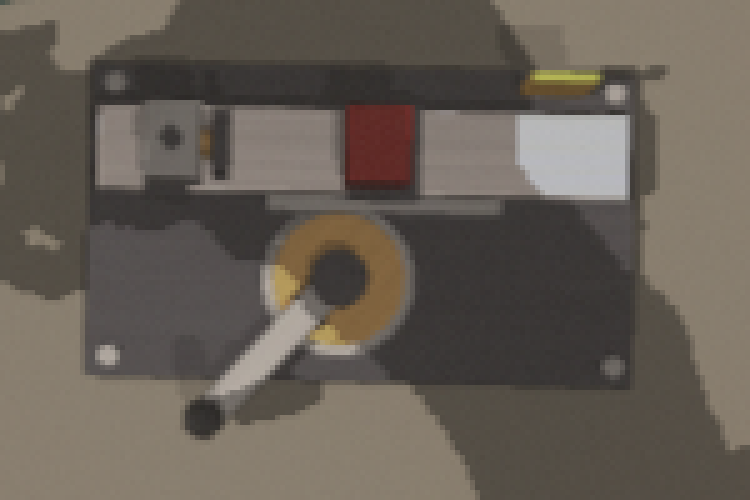

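Top view: the lever is at the open side. The pad front is at crop x≈228, so y≈-0.043, and the jaw face at crop x≈345, so y≈-0.096. That leaves 53 mm of room. Carry the block over and check again above.

```bash
python3 -m crank '{"linear":[[0.024,-0.16,0],[0.05,-0.36,0],[0.08,-0.56,0],[0.1,-0.76,0],[0.12,-0.9,0]],"delta_rot":[[0,0,-0.1],[0,0,-0.2],[0,0,-0.3],[0,0,-0.4],[0,0,-0.4]],"fingers":[-0.3,-0.3,-0.3,-0.3,-0.3]}'
python3 -m crank '{"linear":[[0.004,-0.06,0],[0.004,-0.06,0],[0.004,-0.06,-0.1],[0.004,-0.06,-0.1],[0.004,-0.06,-0.1]],"delta_rot":[[0,0,0],[0,0,0],[0,0,0],[0,0,0],[0,0,0]],"fingers":[-0.3,-0.3,-0.3,-0.3,-0.3]}'
python3 - <<'E'
from h import *
st();f=grab_frame("wrist");cv2.imwrite("pics/w4.png",f["image"][:,:,::-1])
E
```

```text
clock: 7.45
position: [0.5934, -0.0545, 0.1389]
tool_rot: [-3.14, 0.001, 1.524]
force: [-0.2, 1.1, -1.7]
grip_width: 0.0336
finger_force: 40.4
clock: 7.95
position: [0.5948, -0.0649, 0.1145]
tool_rot: [-3.14, -0.0, 1.53]
force: [-0.5, 0.0, -1.0]
grip_width: 0.0334
finger_force: 40.2
7.95 [ 0.5948 -0.0649  0.1145] [-3.14   -0.0003  1.5297] [-0.4885  0.0012 -0.9642] 0.03344929723737012 40.22461652755737
```

View pics/w4.png

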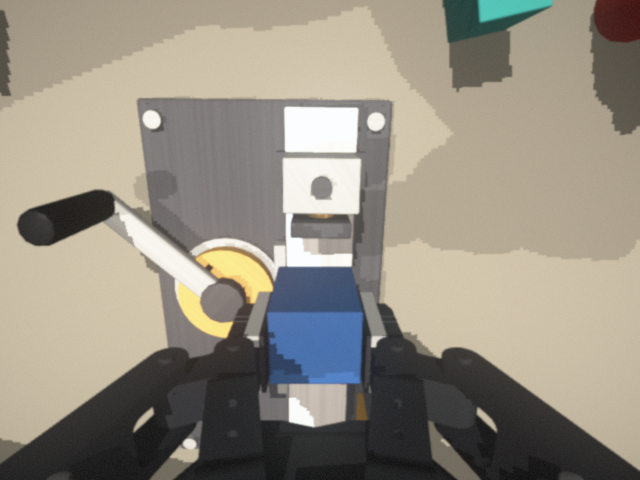

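The block hangs square between the pads (foot edge at row 267, u 275–354). The rail shows at u≈286–352, the anvil top at u 283–361, rows 158–212, and the pad at rows 218–238. Check the centring numerically.

```bash
python3 - <<'E'
from h import *
np.set_printoptions(precision=4,suppress=True)
f=grab_frame("wrist");p=observe()["position"]
print("tcp",p,"cam",f["xyz"],f["orientation"])
for n,a,b,z in[("rail",(286,255),(352,255),.03),("rail far",(285,150),(357,150),.03),("anvil far",(284,160),(360,160),.07),("anvil near",(283,212),(361,212),.07),("pad top front",(292,236),(351,236),.064),("blk foot",(275,267),(354,267),p[2]-.0325),("blk top",(268,383),(361,383),p[2]+.0125)]:
    A,B=ray(f,*a,z),ray(f,*b,z);print(n,A[:2],B[:2],"mid",(A+B)[:2]/2,"w",np.linalg.norm(A-B),"ang",np.degrees(np.arctan2(B[1]-A[1],B[0]-A[0])))
E
```

```text
tcp [ 0.5954 -0.0653  0.1154] cam [0.599  0.0131 0.2402] [ 2.839   0.0007 -0.0405]
rail [ 0.5784 -0.0615] [ 0.6183 -0.0631] mid [ 0.5984 -0.0623] w 0.040014515062055125 ang -2.304505863289028
rail far [0.5818 0.0004] [ 0.6218 -0.0012] mid [ 0.6018 -0.0004] w 0.040037988350675825 ang -2.316075180879062
anvil far [ 0.5843 -0.0016] [ 0.6188 -0.003 ] mid [ 0.6015 -0.0023] w 0.03449189588034974 ang -2.315056530791248
anvil near [ 0.5822 -0.0257] [ 0.6191 -0.0272] mid [ 0.6007 -0.0264] w 0.03692554891534209 ang -2.3094872946995153
pad top front [ 0.5853 -0.0395] [ 0.6148 -0.0407] mid [ 0.6001 -0.0401] w 0.029502518419063442 ang -2.3067516431482606
blk foot [ 0.5781 -0.0484] [ 0.6143 -0.0498] mid [ 0.5962 -0.0491] w 0.036215847973864956 ang -2.3030492832904845
blk top [ 0.5783 -0.0759] [ 0.6121 -0.0772] mid [ 0.5952 -0.0765] w 0.033847517487880195 ang -2.287228130616956
```

```bash
python3 -m crank '{"linear":[[0.008,0,-0.07],[0.008,0,-0.13],[0.008,0,-0.18],[0.008,0,-0.196],[0.008,0,-0.196]],"delta_rot":[[0,0,-0.01],[0,0,-0.01],[0,0,-0.01],[0,0,-0.01],[0,0,-0.01]],"fingers":[-0.3,-0.3,-0.3,-0.3,-0.3]}'
python3 -m crank '{"linear":[[0,0,-0.002],[0,0,-0.004],[0,0,-0.006],[0,0,-0.008],[0,0,-0.008]],"delta_rot":[[0,0,0],[0,0,0],[0,0,0],[0,0,0],[0,0,0]],"fingers":[-0.3,-0.3,-0.3,-0.3,-0.3]}'
python3 -m crank '{"linear":[[0,0,-0.002],[0,0,-0.004],[0,0,-0.006],[0,0,-0.006],[0,0,-0.006]],"delta_rot":[[0,0,0],[0,0,0],[0,0,0],[0,0,0],[0,0,0]],"fingers":[-0.3,-0.3,-0.3,-0.3,-0.3]}'
```

```text
clock: 8.55
position: [0.5967, -0.0662, 0.065]
tool_rot: [-3.14, 0.0, 1.523]
force: [-0.4, -1.3, -0.8]
grip_width: 0.0336
finger_force: 40.4
clock: 9.05
position: [0.5972, -0.0661, 0.0639]
tool_rot: [3.141, -0.0, 1.523]
force: [0.5, -0.3, -1.7]
grip_width: 0.0333
finger_force: 40.4
clock: 9.55
position: [0.5973, -0.0661, 0.0635]
tool_rot: [3.141, -0.001, 1.523]
force: [-8.2, 2.0, 22.6]
grip_width: 0.0334
finger_force: 43.4
```

```bash
python3 -m crank '{"linear":[[0,0,0.003],[0,0,0.004],[0,0,0.004],[0,0,0.004],[0,0,0.004]],"delta_rot":[[0,0,0],[0,0,0],[0,0,0],[0,0,0],[0,0,0]],"fingers":[-0.3,-0.3,0.3,0.3,0.3]}'
python3 -m crank '{"linear":[[0,0,0.05],[0,0,0.15],[0,0,0.3],[0,0,0.4],[0,0,0.4]],"delta_rot":[[0,0,0],[0,0,0],[0,0,0],[0,0,0],[0,0,0]],"fingers":[0.3,0.3,0.3,0.3,0.3]}'
python3 - <<'E'
from h import *
st();np.set_printoptions(precision=4,suppress=True)
f=grab_frame("wrist");cv2.imwrite("pics/w5.png",f["image"][:,:,::-1])
h=cv2.cvtColor(f["image"],cv2.COLOR_RGB2HSV);
r,a,c,b=blob(f,(100,80,40),(125,255,255),(240,150,400,400),.075);print(r,a,c,b)
E
```

```text
clock: 10.05
position: [0.5971, -0.0661, 0.0632]
tool_rot: [-3.141, 0.0, 1.523]
force: [-0.4, -0.7, -0.1]
grip_width: 0.0551
finger_force: 0.0
clock: 10.55
position: [0.5987, -0.0665, 0.1674]
tool_rot: [3.136, -0.0, 1.523]
force: [0.1, 0.3, -0.0]
grip_width: 0.0554
finger_force: 0.0
10.55 [ 0.5987 -0.0665  0.1674] [ 3.1362 -0.0003  1.5227] [ 0.1098  0.3126 -0.0098] 0.055444385870868106 0.0
((311.4999694824219, 244.5), (52.99999237060547, 58.99999237060547), -0.0) 2791.0 [ 0.598  -0.0592  0.075 ] [[ 0.5801 -0.0781]
 [ 0.5829 -0.0396]
 [ 0.615  -0.0412]
 [ 0.6139 -0.0798]]
```

View pics/w5.png

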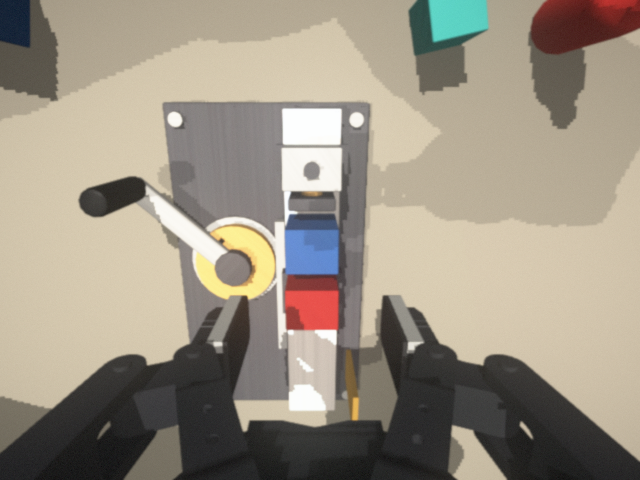

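The block stands on the rail, centred, at (311,245), clear of both the pad and the jaw. The knob top is at about (93,204). Go back to the knob.

```bash
python3 - <<'E'
from h import *
f=grab_frame("wrist");print(ray(f,93,204,.0845))
E
python3 -m crank '{"linear":[[-0.12,0.04,0],[-0.24,0.08,0],[-0.36,0.12,0],[-0.48,0.15,0],[-0.512,0.15,0]],"delta_rot":[[0,0,0.28],[0,0,0.56],[0,0,0.84],[0,0,1],[0,0,1]],"fingers":[0,-0.2,-0.2,-0.2,-0.2]}'
python3 -m crank '{"linear":[[0,0,0],[0,0,0],[0,0,0],[0,0,0],[0,0,0]],"delta_rot":[[0,0,0.28],[0,0,0.56],[0,0,0.84],[0,0,1],[0,0,1]],"fingers":[-0.2,-0.2,-0.2,-0.2,-0.2]}'
python3 -m crank '{"linear":[[0,0,-0.1],[0,0,-0.16],[0,0,-0.16],[0,0,-0.16],[0,0,-0.16]],"delta_rot":[[0,0,0.28],[0,0,0.42],[0,0,0.42],[0,0,0.42],[0,0,0.42]],"fingers":[-0.2,-0.2,-0.2,-0.2,-0.2]}'
python3 - <<'E'
from h import *
st();f=grab_frame("wrist");cv2.imwrite("pics/w6.png",f["image"][:,:,::-1]);p=observe()["position"]
print(proj(f,[p[0],p[1],.0845]))
h=cv2.cvtColor(f["image"],cv2.COLOR_RGB2HSV)
t=grab_frame("top");g=cv2.cvtColor(t["image"],cv2.COLOR_RGB2GRAY)
E
```

```text
[ 0.47440371 -0.02496186  0.0845    ]
clock: 11.15
position: [0.4661, -0.0278, 0.1628]
tool_rot: [-3.14, -0.002, 2.05]
force: [-0.0, 0.1, -0.1]
grip_width: 0.0345
finger_force: 0.0
clock: 11.65
position: [0.4692, -0.0289, 0.1629]
tool_rot: [-3.141, -0.001, 2.57]
force: [-0.3, 0.3, 0.1]
grip_width: 0.0344
finger_force: 0.0
clock: 12.15
position: [0.4695, -0.0286, 0.1239]
tool_rot: [3.141, 0.001, 2.787]
force: [0.4, -0.0, -0.4]
grip_width: 0.0344
finger_force: 0.0
12.15 [ 0.4695 -0.0286  0.1239] [3.1415 0.0007 2.7869] [ 0.3929 -0.0332 -0.3581] 0.03442714043631047 0.0
[310.4271 288.5388]
```

View pics/w6.png

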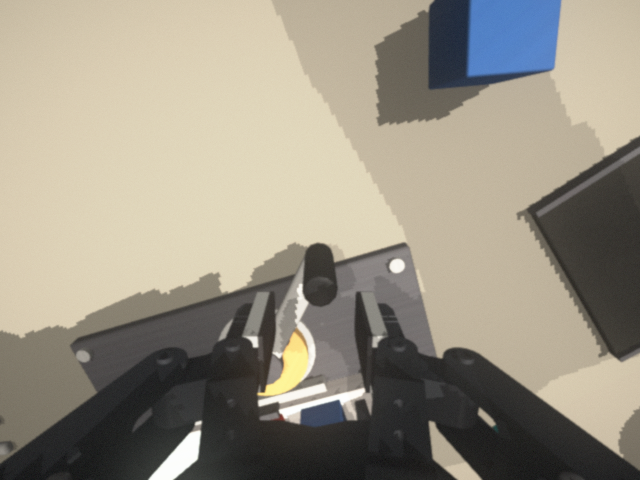

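The knob top is at (321,290), about 4 mm off the tool centre. Correct for that, descend, then start the closing arc, turning with it.

```bash
python3 -m crank '{"linear":[[0.007,0.014,-0.1],[0.007,0.014,-0.22],[0.007,0.014,-0.246],[0.007,0.014,-0.246],[0.007,0.014,-0.246]],"delta_rot":[[0,0,0],[0,0,0],[0,0,0],[0,0,0],[0,0,0]],"fingers":[-0.2,-0.2,-0.2,-0.42,-0.42]}' 100
python3 -m crank '{"linear":[[-0.02,-0.03,0],[-0.044,-0.066,0],[-0.06,-0.093,0],[-0.076,-0.12,0],[-0.087,-0.15,0]],"delta_rot":[[0,0,0],[0,0,0.1],[0,0,0.2],[0,0,0.3],[0,0,0.4]],"fingers":[-0.42,-0.42,-0.42,-0.42,-0.42]}'
python3 - <<'E'
from h import *
st();np.set_printoptions(precision=4,suppress=True)
t=grab_frame("top");cv2.imwrite("pics/t7.png",cv2.resize(t["image"][200:300,270:420],None,fx=5,fy=5,interpolation=cv2.INTER_NEAREST)[:,:,::-1])
print(*blob(t,(0,120,50),(8,255,255),(315,212,370,245),.07)[:3]);print(*blob(t,(100,80,30),(125,255,255),(305,212,350,245),.075)[:3])
E
```

```text
clock: 12.75
position: [0.4714, -0.0252, 0.0628]
tool_rot: [3.141, 0.001, 2.79]
force: [0.0, 0.1, 0.1]
grip_width: 0.0247
finger_force: 0.0
clock: 13.25
position: [0.449, -0.0625, 0.0627]
tool_rot: [3.141, 0.001, 3.002]
force: [-0.4, 6.9, 1.2]
grip_width: 0.0245
finger_force: 3.6
13.25 [ 0.449  -0.0625  0.0627] [3.1409 0.001  3.0023] [-0.421   6.9016  1.2413] 0.024482757894508465 3.578745424747467
((342.5, 228.5), (15.0, 13.0), 90.0) 194.0 [ 0.594  -0.1045  0.07  ]
((326.5, 228.0), (14.0, 13.0), 90.0) 156.0 [ 0.5956 -0.0682  0.075 ]
```

```bash
python3 -m crank '{"linear":[[-0.004,-0.02,0],[-0.008,-0.043,0],[-0.012,-0.067,0],[-0.015,-0.09,0],[-0.018,-0.112,0]],"delta_rot":[[0,0,0.07],[0,0,0.14],[0,0,0.2],[0,0,0.27],[0,0,0.33]],"fingers":[-0.42,-0.42,-0.42,-0.42,-0.42]}'
python3 - <<'E'
from h import *
st();np.set_printoptions(precision=4,suppress=True)
t=grab_frame("top");cv2.imwrite("pics/t8.png",cv2.resize(t["image"][200:300,270:420],None,fx=5,fy=5,interpolation=cv2.INTER_NEAREST)[:,:,::-1])
print(*blob(t,(0,120,50),(8,255,255),(315,212,370,245),.07)[:3]);print(*blob(t,(100,80,30),(125,255,255),(300,212,350,245),.075)[:3])
E
python3 -m crank '{"linear":[[0,-0.006,0],[0,-0.012,0],[0,-0.018,0],[0,-0.018,0],[0,-0.018,0]],"delta_rot":[[0,0,0],[0,0,0],[0,0,0],[0,0,0],[0,0,0]],"fingers":[-0.42,-0.42,-0.42,-0.42,-0.42]}'
```

```text
clock: 13.8
position: [0.4439, -0.0904, 0.0624]
tool_rot: [3.141, -0.001, -3.11]
force: [-2.8, 6.1, 0.6]
grip_width: 0.0253
finger_force: 3.4
13.8 [ 0.4439 -0.0904  0.0624] [ 3.1411 -0.0007 -3.1098] [-2.8315  6.1376  0.5534] 0.02528083191991361 3.435899242758751
((338.0, 228.5), (15.0, 12.0), 90.0) 173.0 [ 0.5943 -0.0943  0.07  ]
((325.0, 227.5), (15.0, 12.0), 90.0) 167.0 [ 0.5969 -0.0648  0.075 ]
clock: 14.35
position: [0.4439, -0.095, 0.0624]
tool_rot: [3.141, -0.001, -3.112]
force: [-3.8, 5.0, -0.9]
grip_width: 0.0251
finger_force: 2.5
```

```bash

for i in 1 2 3 4; do python3 -m crank '{"linear":[[0,-0.0016,0],[0,-0.0032,0],[0,-0.0048,0],[0,-0.0064,0],[0,-0.008,0]],"delta_rot":[[0,0,0],[0,0,0],[0,0,0],[0,0,0],[0,0,0]],"fingers":[-0.42,-0.42,-0.42,-0.42,-0.42]}' | grep -E "pos|force"; done
```

```text
position: [0.4438, -0.0968, 0.0624]
force: [-3.8, 6.1, 0.6]
finger_force: 3.3
position: [0.4437, -0.0988, 0.0623]
force: [-4.7, 6.8, 0.8]
finger_force: 3.2
position: [0.4438, -0.1008, 0.0624]
force: [-4.9, 5.7, 0.2]
finger_force: 3.2
position: [0.4437, -0.1028, 0.0623]
force: [-4.8, 6.2, 0.9]
finger_force: 3.1
```

```bash

for i in 1 2 3 4; do python3 -m crank '{"linear":[[0.001,-0.001,0],[0.001,-0.002,0],[0.001,-0.003,0],[0.001,-0.004,0],[0.001,-0.005,0]],"delta_rot":[[0,0,0],[0,0,0],[0,0,0],[0,0,0],[0,0,0]],"fingers":[-0.42,-0.42,-0.42,-0.42,-0.42]}' | grep -E "pos|force"; done
python3 - <<'E'
from h import *
np.set_printoptions(precision=4,suppress=True)
t=grab_frame("top");cv2.imwrite("pics/t9.png",cv2.resize(t["image"][200:300,270:420],None,fx=5,fy=5,interpolation=cv2.INTER_NEAREST)[:,:,::-1])
print(*blob(t,(0,120,50),(8,255,255),(315,212,370,245),.07)[:3]);print(*blob(t,(100,80,30),(125,255,255),(300,212,350,245),.075)[:3])
E
```

```text
position: [0.4441, -0.1041, 0.0623]
force: [-4.4, 6.5, 0.5]
finger_force: 3.1
position: [0.4443, -0.1053, 0.0624]
force: [-4.6, 5.5, -0.3]
finger_force: 3.0
position: [0.4446, -0.1066, 0.0623]
force: [-2.7, 5.9, -0.1]
finger_force: 3.0
position: [0.4449, -0.1078, 0.0624]
force: [-4.1, 6.1, -0.2]
finger_force: 3.0
((335.6903381347656, 228.33502197265625), (12.396986961364746, 16.10183334350586), 4.085616588592529) 174.0 [ 0.5948 -0.0891  0.07  ]
((322.0, 227.5), (15.0, 12.0), 90.0) 170.0 [ 0.5971 -0.0581  0.075 ]
```

View pics/t9.png

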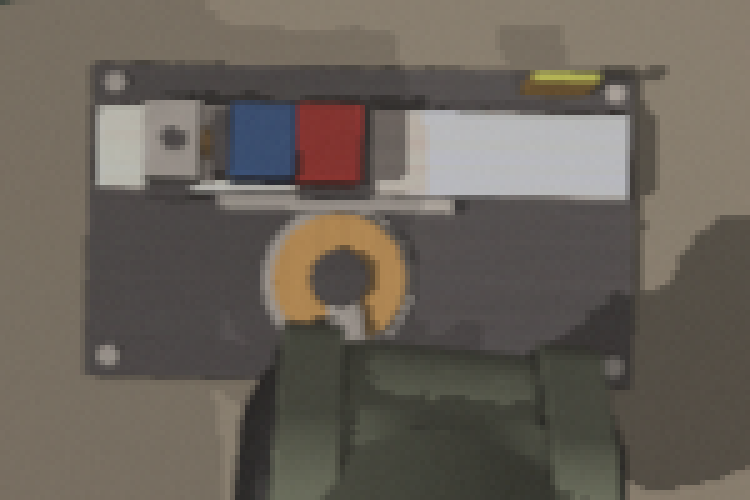

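The block front (crop x≈230) is nearly at the pad (≈228), and the jaw is against the block. finger_force makes a clean plateau at 3.0. Creep on.

```bash

for i in 1 2; do python3 -m crank '{"linear":[[0.0003,-0.0004,0],[0.0003,-0.0008,0],[0.0003,-0.0012,0],[0.0003,-0.0016,0],[0.0003,-0.0016,0]],"delta_rot":[[0,0,0],[0,0,0],[0,0,0],[0,0,0],[0,0,0]],"fingers":[-0.42,-0.42,-0.42,-0.42,-0.42]}' | grep -E "pos|force"; done
```

```text
position: [0.4449, -0.1083, 0.0623]
force: [-3.5, 5.8, -0.7]
finger_force: 2.9
position: [0.445, -0.1086, 0.0624]
force: [-4.4, 5.8, -0.7]
finger_force: 2.9
```

```bash

for i in 1 2; do python3 -m crank '{"linear":[[0.0003,-0.0004,0],[0.0003,-0.0008,0],[0.0003,-0.0012,0],[0.0003,-0.0016,0],[0.0003,-0.0016,0]],"delta_rot":[[0,0,0],[0,0,0],[0,0,0],[0,0,0],[0,0,0]],"fingers":[-0.42,-0.42,-0.42,-0.42,-0.42]}' | grep -E "pos|force"; done
```

```text
position: [0.4451, -0.109, 0.0624]
force: [-4.0, 6.2, -0.0]
finger_force: 3.0
position: [0.445, -0.1093, 0.0623]
force: [-4.3, 6.4, -0.1]
finger_force: 3.7
```

The force is rising at contact, 3.0 → 3.7. Go in finer steps.

```bash
python3 -m crank '{"linear":[[0,-0.0003,0],[0,-0.0006,0],[0,-0.0006,0],[0,-0.0006,0],[0,-0.0006,0]],"delta_rot":[[0,0,0],[0,0,0],[0,0,0],[0,0,0],[0,0,0]],"fingers":[-0.42,-0.42,-0.42,-0.42,-0.42]}' | grep -E "pos|force"
python3 - <<'E'
from h import *
for i in range(4):
    grab_frame("side");st()
E
```

```text
position: [0.4451, -0.1093, 0.0623]
force: [-3.9, 7.5, -0.5]
finger_force: 3.9
20.95 [ 0.4451 -0.1093  0.0623] [ 3.141  -0.001  -3.1112] [-3.9389  7.3846 -0.0176] 0.024831787674958587 3.946963995695114
21.0 [ 0.445  -0.1093  0.0623] [ 3.141  -0.0011 -3.1112] [-4.2406  7.5498  0.7661] 0.024811763290859965 3.948133885860443
21.05 [ 0.4451 -0.1093  0.0623] [ 3.141  -0.0011 -3.1112] [-4.0926  7.1131  0.2518] 0.024658951245816012 3.9475151896476746
21.1 [ 0.445  -0.1094  0.0623] [ 3.141  -0.0011 -3.1112] [-3.9883  8.1208  0.1766] 0.024719991242653963 3.9468973875045776
```

```bash
python3 -m crank '{"linear":[[0,-0.0004,0],[0,-0.0008,0],[0,-0.0012,0],[0,-0.0012,0],[0,-0.0012,0]],"delta_rot":[[0,0,0],[0,0,0],[0,0,0],[0,0,0],[0,0,0]],"fingers":[-0.42,-0.42,-0.42,-0.42,-0.42]}' | grep -E "pos|force"
python3 - <<'E'
from h import *
for i in range(4):
    grab_frame("side");st()
E
```

```text
position: [0.4451, -0.1095, 0.0623]
force: [-3.7, 9.4, -0.0]
finger_force: 4.4
21.65 [ 0.445  -0.1095  0.0623] [ 3.1409 -0.0012 -3.111 ] [-4.3538  8.3967  0.3905] 0.024718128867605032 4.43668931722641
21.7 [ 0.4451 -0.1095  0.0623] [ 3.1408 -0.0011 -3.111 ] [-4.4281  7.9527 -0.2139] 0.025047493181082514 4.436390697956085
21.75 [ 0.4451 -0.1095  0.0623] [ 3.1409 -0.0011 -3.111 ] [-3.6733  8.9559  0.5696] 0.02474184030402506 4.436037540435791
21.8 [ 0.4451 -0.1095  0.0623] [ 3.1409 -0.0011 -3.1111] [-4.3982  8.2112  0.332 ] 0.024728556679599473 4.4368985295295715
```

Rise of about 2.6 N at the knob, i.e. roughly 7–13 N of squeeze. Let go gently and lift.

```bash
python3 -m crank '{"linear":[[0,0.002,0],[0,0.006,0],[0,0.01,0],[0,0.01,0],[0,0.01,0]],"delta_rot":[[0,0,0],[0,0,0],[0,0,0],[0,0,0],[0,0,0]],"fingers":[-0.4,-0.3,-0.2,-0.1,-0.1]}' | grep -E "pos|force|width"
python3 -m crank '{"linear":[[0,0.01,0.05],[0,0.01,0.15],[0,0.01,0.3],[-0.05,0.01,0.5],[-0.05,0.01,0.5]],"delta_rot":[[0,0,0],[0,0,0],[0,0,0],[0,0,0],[0,0,0]],"fingers":[-0.1,-0.1,-0.1,-0.1,-0.1]}' | grep -E "pos|force"
python3 - <<'E'
from h import *
np.set_printoptions(precision=4,suppress=True)
f=grab_frame("wrist");t=grab_frame("top")
cv2.imwrite("pics/end.png",cv2.resize(f["image"],(640,480))[:,:,::-1])
cv2.imwrite("pics/endt.png",cv2.resize(t["image"][200:310,270:420],None,fx=5,fy=5,interpolation=cv2.INTER_NEAREST)[:,:,::-1])
print(*blob(t,(0,120,50),(8,255,255),(315,212,370,245),.07)[:3]);print(*blob(t,(100,80,30),(125,255,255),(300,212,350,245),.075)[:3])
E
```

```text
position: [0.446, -0.1078, 0.062]
force: [0.3, -0.3, 0.1]
grip_width: 0.0381
finger_force: 0.0
position: [0.4344, -0.1055, 0.1923]
force: [-0.2, 0.5, -1.3]
finger_force: 0.0
((335.0, 228.0), (16.0, 12.0), 90.0) 173.0 [ 0.5956 -0.0875  0.07  ]
((321.5, 227.5), (15.0, 13.0), 90.0) 169.5 [ 0.5971 -0.0569  0.075 ]
```

View pics/end.png

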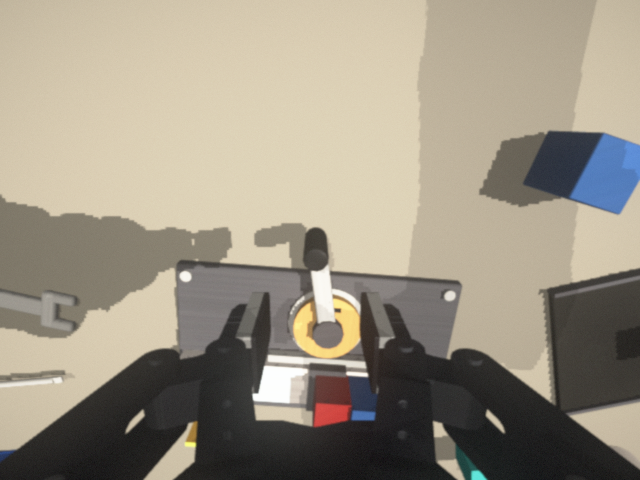

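The lever stayed put, with the knob top at (316,258), the jaw against the blue block, and the gripper clear. Quick check of the knob position, then hand in.

```bash
python3 - <<'E'
from h import *
f=grab_frame("wrist");print(ray(f,316,258,.0845));st()
print(bot.job_done())
E
```

```text
[ 0.442824   -0.10189662  0.0845    ]
22.95 [ 0.4335 -0.105   0.1874] [-3.1415  0.0012 -3.1108] [ 0.1481 -1.0789 -0.6658] 0.038644720637693135 0.0
the job is handed in; nothing more can be done
None
```

I handed the job in at 22.95 s with the blue block nipped between the red jaw and the anvil pad, at roughly 7–13 N judged from the force rise at the knob. The last lever movement was a closing one; no pass/fail verdict came back. The final knob sighting was about 4–5 mm back from where I let go, too coarse to confirm the slack stayed taken up.

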